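# Seat the reagent pack under the analyser's push-latch cover

## Robot

A 6-joint arm with a two-finger parallel gripper is mounted at the origin on the work surface. World frame = base frame: x ahead of the robot, y to its left, z up, the work surface at z = 0. Lengths are in m, angles in rad, forces in N, time in s.
With the tool pointing down it reaches from about 0.25 to 0.8 m from the base axis. Payload 3.9 kg.
Tool frame: the origin (TCP) lies midway between the tips of the shut fingers; the grasp point (between the pads) lies 19 mm behind it (r.grip_point_offset is the z of the grasp point in the tool frame, in m); z points along the fingers, y is the direction in which the jaws open and shut (so a half turn about z gives the same grasp; the last joint's range is limited). The gripper opens to 85 mm and grips with 20 to 120 N. Pads are 22 mm wide; open, the fingers measure 114 mm over their backs; the gripper's body (76 mm by 85 mm) begins 54 mm behind the grasp point. The pads swing forward as they close: fully open they stand 13 mm farther back than shut.
Start: joints at [-1.335, 0.26, -0.138, 1.173, 0, 1.571], TCP at [0.123, -0.51, 0.231] pointing down, gripper open.
Joint ranges: [-2.78, 2.78], [-0.83, 1.72], [-1.28, 1.37], [-1.9, 2.12], [-1.57, 1.48], [-3.14, 3.14]. Speed limits (rad/s): [2.57, 2.57, 3.14, 3.14, 3.14, 3.14].

## Interface

Orientations are given as a unit quaternion [x, y, z, w].
In Python, from cell import r gives the robot as it stands.
- The arm moves only by the tool step_arm, never from a script. Its argument "targets" is a list of rows, each a list of 2 entries, a list of its own where there are three numbers: the shift along the world's x, y, z in m, then the turn, a rotation vector about the world's x, y, z in degrees. A call has 1 to 10 rows; each row shifts and turns the commanded pose from where the row before left it; what a row does not reach is not made up. A row lasts 1/10 s, in which the tool goes at most 50 mm and 8.59 degrees, less where a joint would pass 70% of its speed; a pose out of reach is approached as far as the arm can. A call is refused whole if a number of a shift passes 0.05 or a number of a turn 8.59, either way. A call with a gripper value outside its range is refused whole. "fingers" is the opening, from 0 (shut) to 1 (fully open), set as the call begins (left out, the last holds). The fingers move at their own pace and stop on an object; the grip force is fixed at half the most. Time passes only in rows, so rows that do not move let the fingers close. It gives the time, the measured TCP pose, the force and the opening at its end, in the units of the state.
- r.sense(): the state, without advancing time (a new reading comes with each control period).
- r.read_camera(name): name is "side" or "top" or "wrist"; returns the picture (420x560x3 uint8, red, green, blue); there is no depth.
- r.camera_info(name): a dict with "mtx" (3x3 intrinsics, pixels), "dist_coeffs" ([k1, k2, p1, p2, k3] as OpenCV has them; the pictures are not rectified), "R" (3x3) and "t" (3): a world point X has camera coordinates R X + t. Camera axes: x right, y down, z forward; pixel columns grow to the right and rows downward; lengths in m; the calibration is good to about 2 mm. A picture is of the moment at which its call begins: read the wrist's pose just before it. camera_info takes no time and is no camera call; for the wrist camera it gives the pose at the moment of the call.
- r.sign_off(): hands the job in, once; it reports no verdict.
The state is a dict: "clock": time; "q": joint angles; "joint_velocities": joint speeds; "effort": joint torques, N m; "tcp_pos": TCP position; "ee_rot": TCP orientation; "ft_force": force on the tool from outside, world axes, zero at the start; "wrist_torque": the same for the moment, N m; "opening": opening from 0.0 (shut) to 1.0 (fully open).
Only numpy, scipy, OpenCV 4.12 (cv2) and the standard library are available. Lean on these libraries where they do the work, as an engineer would, in place of code of your own. Each camera call takes 0.05 s, during which the arm holds its last target.

## Task

One of the three reagent packs in the small benchtop analyser is not seated: press the thumb pad on its flush white reagent-bay cover so that the cover pops open by itself, push the one pack that stands higher than its two neighbours straight down until it is fully home, level with them, then push the cover over and press its front edge down once more until it latches and stays shut. Nothing is gripped, only pressed and pushed with the fingertips or the outside of the fingers: do not pull a pack up, and leave everything else on the bench and on the analyser where it stands.

Things in the scene. Friction and masses are not known exactly. Their poses are not given: they have to be found in the camera images.
- analyser: white benchtop analyser fixed to the bench, keypad and dark display slope towards its -x. Origin: on the bench under the middle of the reagent bay; x from its front to its rear, z up. Housing x -175 to 200, y -105 to 235 mm, flat deck 150 mm high. Bay opening x -86 to 90, y -78 to 78 mm. Behind the bay the deck is bare for y below 110; a printer 12 mm high at x 90 to 180, y 115 to 215
- cover (a joint): cover angle, rad, hinged at its rear edge: 0 latched, flush with the deck; grows as its front swings up and back; 1.45 wide open; -0.043 pressed in to its stop. Push-push latch: press the pad in to the stop (6.5 mm; trips at 4.5) and let go. From shut it then opens by itself in about 2 s; from open, push it down (about 2 N at the front edge) past flush to the stop and let go: it stays at 0
- cover_hinge (a point): fixed point in the middle of the cover's hinge line (along the analyser's y), 147 mm above the bench, 82.5 mm behind the analyser's origin. When open, the cover stands almost upright over this line, top edge 165 mm above it, and can be pushed over from behind (from the analyser's +x side)
- cover_pad (a point): middle of the grey thumb pad (22 x 50 mm) on the outer face of the cover; moves with it; 150 mm from the hinge line, 15 mm from the front edge. The cover is a plain white panel, 165 mm from hinge to front edge, 150 mm wide, 5 mm thick, without handle. A black latch tongue 22 mm wide hangs 36 mm below its front; it points forward when the cover is open
- pack_a (a joint): how far reagent pack A stands proud of its home position, m: 0 = fully home, up to about 0.013 = not seated. It slides straight up and down with about 5 N of friction, stays where it is left and stops dead at home
- pack_b (a joint): the same for reagent pack B
- pack_c (a joint): the same for reagent pack C
- pack_a_top (a point): middle of the flat top of reagent pack A, a white block 46 (x) x 34 (y) mm with a dark septum disc and a grey field on top. The three packs are alike and stand in a row along the analyser's y, 42 mm apart, in any order, 112 mm in front of the hinge line. Home, its top is 130 mm above the bench, 20 mm below the deck
- pack_b_top (a point): middle of the flat top of reagent pack B, the same
- pack_c_top (a point): middle of the flat top of reagent pack C, the same
- vial_1: small amber control vial with white cap, 22 mm across, 38 mm high, standing loose on the deck to the left of the bay; origin at the centre of its foot. Leave it
- vial_2: a second control vial like it. Leave it
- tube_rack: white rack 32 x 212 mm with eight capped blood tubes, 91 mm high, on the bench; origin under its middle. Leave it
- bottle: white plastic bottle, 70 mm across, 160 mm high, on the bench; origin under it. Leave it
- jar: amber jar, 60 mm across, 85 mm high, on the bench; origin under it. Leave it
- tip_box: grey pipette-tip box 85 x 122 x 90 mm on the bench; origin under it. Leave it
- scanner: black hand scanner in its foot, 140 mm high, on the bench; origin under the foot. Leave it

How it is judged:
By the outcome, as a careful person would: the job done as asked, in the order asked, and still so for the second after the job is handed in, with the robot touching nothing.
It also fails if it takes over 58 s, if anything falls off the work surface, if the arm or the gripper's body presses on something with over 40 N, if the wrist force passes 120 N, or if a joint passes its speed limit or range.

## Working session

There is one attempt and no reset: what is moved stays moved. The work goes in short steps, Python scripts to look and compute and a tool call to move; the robot and the scene stay as the last step left them, time stands still between calls to the robot, and variables do not carry over. Pictures are saved under pics/ and viewed, and the job is handed in when it is done.

Besides the shell and the picture viewer there is one more tool, called after "Request:" as name([rows], argument=value, ...), one row to a line, values as JSON. step_arm: Moves the arm, as the interface text tells. Its arguments: {"type":"object","properties":{"targets":{"type":"array","items":{"type":"array"}},"fingers":{"type":"number"}},"required":["targets"]}

```bash
ls; mkdir -p pics
cat > h.py <<'E'
import numpy as np,cv2
from cell import r
def snap(n,f):
    im=r.read_camera(n); cv2.imwrite('pics/'+f,im[:,:,::-1].copy()); return im
def ray(ci,uv):
    p=cv2.undistortPoints(np.array([[uv]],float),np.array(ci['mtx']),np.array(ci['dist_coeffs']))[0,0]
    R=np.array(ci['R']);t=np.array(ci['t'])
    return -R.T@t, R.T@np.array([p[0],p[1],1.])
def onz(n,uv,z,ci=None):
    o,d=ray(ci or r.camera_info(n),uv); return o+d*(z-o[2])/d[2]
def proj(n,X,ci=None):
    ci=ci or r.camera_info(n)
    return cv2.projectPoints(np.array(X,float).reshape(-1,3),cv2.Rodrigues(np.array(ci['R']))[0],np.array(ci['t'],float),np.array(ci['mtx']),np.array(ci['dist_coeffs']))[0].reshape(-1,2)
E
python3 - <<'E'
from h import *
for n in ['top','side','wrist']:
    snap(n,n+'0.png'); c=r.camera_info(n); print(n, -np.array(c['R']).T@np.array(c['t']), np.array(c['R'])[2])
print(r.sense())
E
```

```text
pics
top [0.22019851 0.03421441 1.59556408] [ 0.16480966 -0.00151184 -0.98632423]
side [0.0477737  0.95752375 0.71663761] [ 0.35940103 -0.78305812 -0.50759322]
wrist [ 0.19116117 -0.49309183  0.37223849] [-0.27090055 -0.06394739 -0.96048093]
{'clock': 0.15, 'q': array([-1.33503441e+00,  2.60556490e-01, -1.39089118e-01,  1.17270991e+00,
        1.12295077e-05,  1.57080099e+00]), 'joint_velocities': array([ 0.00070191, -0.00224452,  0.00457147, -0.00023755,  0.00229157,
       -0.00023598]), 'effort': array([-7.83382930e-04, -4.06004941e+01,  2.54166180e+01,  1.26890306e-02,
       -1.57159825e-04, -5.19868522e-06]), 'tcp_pos': array([ 0.12250979, -0.5099545 ,  0.23063767]), 'ee_rot': array([ 9.93060055e-01,  1.17605780e-01, -8.61126372e-05, -7.74843969e-04]), 'ft_force': array([-0.35650194,  0.26581256, -0.59678955]), 'wrist_torque': array([ 0.00777126, -0.03865695, -0.02210212]), 'opening': 1.002330067998003}
```

View pics/top0.png

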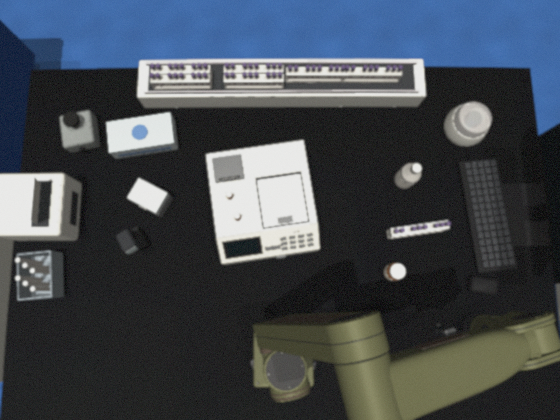

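View pics/side0.png

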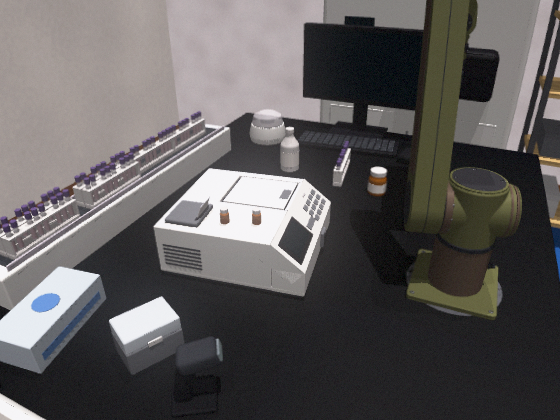

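The top view shows the analyser at about (260,200): cover outline at (257–308, 173–227), pad near (285,219), and vials at (230,196) and (238,217). I'll enlarge both views.

Run:
```python
from h import *
im=cv2.imread('pics/top0.png')[130:275,195:335]; cv2.imwrite('pics/top0z.png',cv2.resize(im,None,fx=4,fy=4,interpolation=cv2.INTER_CUBIC))
im=cv2.imread('pics/side0.png')[160:300,150:340]; cv2.imwrite('pics/side0z.png',cv2.resize(im,None,fx=4,fy=4,interpolation=cv2.INTER_CUBIC))
```

```text
(no output)
```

View pics/top0z.png

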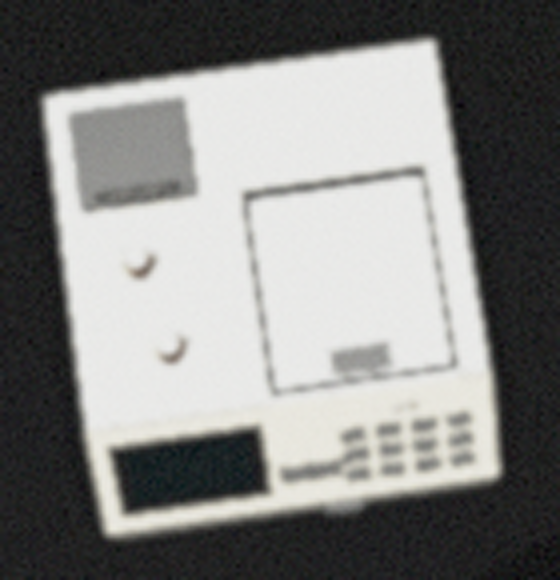

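View pics/side0z.png

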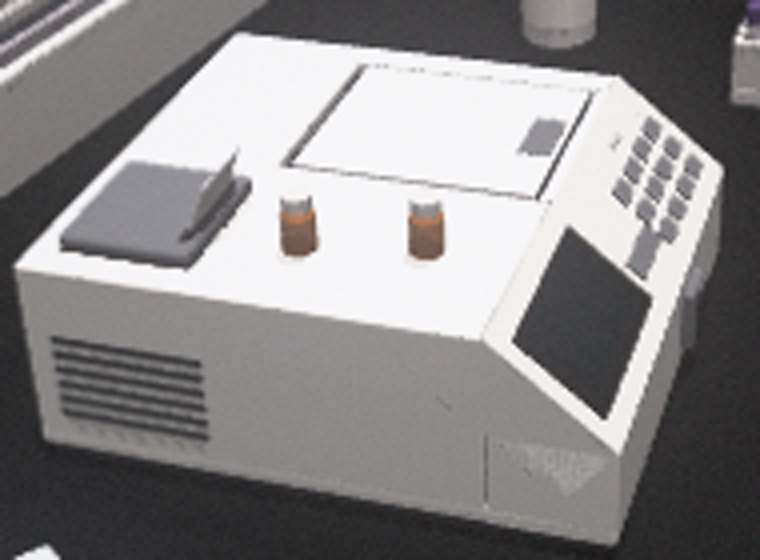

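```bash
cat >> h.py <<'E'
def fit(M,W):
    M=np.array(M);W=np.array(W)[:,:2];mc=M.mean(0);wc=W.mean(0)
    U,S,V=np.linalg.svd((M-mc).T@(W-wc)); R=(U@V).T
    if np.linalg.det(R)<0: V[1]*=-1;R=(U@V).T
    t=wc-R@mc
    return R,t,np.linalg.norm((M@R.T+t)-W,axis=1)
E
python3 - <<'E'
from h import *
def f(n,px,off,M):
    W=[onz(n,(np.array(p)-1.5)/4+off,.15) for p in px]
    R,t,e=fit(M,W); print(n,t,np.degrees(np.arctan2(R[1,0],R[0,0])),e); return W
# opening corners (x 90..-86, y +-78), housing rear corners
M=[(.088,.076),(.088,-.076),(-.084,-.076),(-.084,.076),(-.0675,0),(.2,.235),(.2,-.105)]
W=f('top',[(245,193),(424,171),(455,366),(272,393),(361,358),(44,93),(435,40)],np.array([195,130]),M)
print(np.array(W).round(4))
M=[(.088,.076),(.088,-.076),(-.084,-.076),(-.084,.076),(-.0675,0),(.2,.235),(.2,-.105)]
W=f('side',[(287,163),(365,68),(594,92),(540,195),(543,137),(18,268),(240,34)],np.array([150,160]),M)
print(np.array(W).round(4))
E
```

```text
top [0.52601586 0.00215813] 7.8702458690551484 [0.00050473 0.00222209 0.00121525 0.00143556 0.00154571 0.00066046
 0.00080666]
[[ 0.6031  0.0899  0.15  ]
 [ 0.6218 -0.0624  0.15  ]
 [ 0.4536 -0.0858  0.15  ]
 [ 0.4314  0.067   0.15  ]
 [ 0.4607 -0.0073  0.15  ]
 [ 0.6924  0.2628  0.15  ]
 [ 0.7386 -0.0737  0.15  ]]
side [0.51924782 0.00815662] 8.843055046027676 [0.00250725 0.00581658 0.00255817 0.00440324 0.00386345 0.00272037
 0.00524751]
[[ 0.5957  0.0945  0.15  ]
 [ 0.6144 -0.0488  0.15  ]
 [ 0.4493 -0.0777  0.15  ]
 [ 0.4281  0.0677  0.15  ]
 [ 0.4563 -0.0033  0.15  ]
 [ 0.6795  0.2687  0.15  ]
 [ 0.728  -0.0633  0.15  ]]
```

Request:
step_arm([
  [[0.015,0.024,0.008],[0,0,8.3]],
  [[0.015,0.024,0.008],[0,0,8.3]],
  [[0.015,0.024,0.008],[0,0,8.3]],
  [[0.015,0.024,0.008],[0,0,8.3]],
  [[0.015,0.024,0.008],[0,0,8.3]],
  [[0.015,0.024,0.008],[0,0,8.3]],
  [[0.015,0.024,0.008],[0,0,8.3]],
  [[0.015,0.024,0.008],[0,0,8.3]],
  [[0.015,0.024,0.008],[0,0,8.3]],
  [[0.015,0.024,0.008],[0,0,8.3]],
], fingers=0)

```text
clock: 1.15
tcp_pos: [0.2729, -0.2693, 0.3114]
ee_rot: [0.664, 0.748, 0.0, -0.0]
ft_force: [0.5, 0.2, 0.1]
opening: 0.001
```

Request:
step_arm([
  [[0.015,0.024,0.004],[0,0,8.3]],
  [[0.015,0.024,0.004],[0,0,8.3]],
  [[0.015,0.024,0.004],[0,0,8.3]],
  [[0.015,0.024,0.004],[0,0,8.3]],
  [[0.015,0.024,0.004],[0,0,8.3]],
  [[0.015,0.024,0.004],[0,0,8.3]],
  [[0.015,0.024,0.004],[0,0,8.3]],
  [[0.015,0.024,0.004],[0,0,8.3]],
  [[0.015,0.024,0.004],[0,0,8.3]],
  [[0.015,0.024,0.004],[0,0,8.3]],
])

```text
clock: 2.15
tcp_pos: [0.4229, -0.0293, 0.3512]
ee_rot: [0.001, 1.0, -0.0, -0.0]
ft_force: [0.3, -0.3, -1.0]
opening: -0.001
```

Request:
step_arm([
  [[0.01,0.01,0],[0,0,8.3]],
  [[0,0,0],[0,0,0]],
  [[0,0,0],[0,0,0]],
])

```text
clock: 2.45
tcp_pos: [0.4322, -0.0205, 0.3509]
ee_rot: [-0.067, 0.998, -0.0, -0.001]
ft_force: [0.0, 0.2, -0.1]
opening: -0.002
```

Run:
```python
from h import *
c=r.camera_info('wrist'); im=snap('wrist','w1.png'); s=r.sense(); print(s['tcp_pos'],s['ee_rot'],s['q'],s['ft_force'],s['opening'])
print(-np.array(c['R']).T@np.array(c['t']))
import pickle; pickle.dump(c,open('w1.pkl','wb'))
```

```text
[ 0.43198622 -0.02081866  0.35103899] [-6.68713342e-02  9.97761434e-01 -1.09107171e-04 -5.77047547e-04] [-4.78970736e-02  7.49286371e-02 -5.89983682e-02  1.43799082e+00
 -3.48997821e-04 -1.81739448e-01] [-0.09234416  0.35485136 -0.15833785] -0.0009566897392990276
[ 0.3622552  -0.02935572  0.49260896]
```

View pics/w1.png

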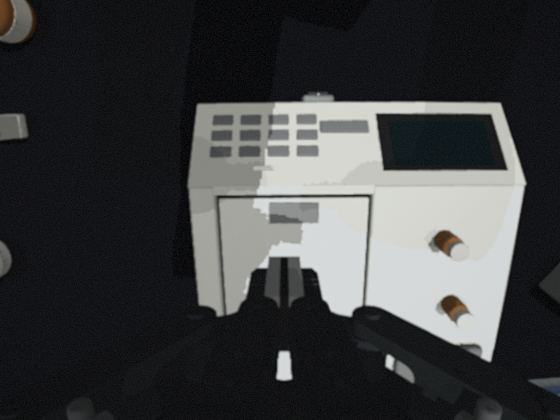

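The wrist view shows the shut cover squarely: front gap corners at (218,196) and (370,196), pad centre at about (294,212), and the gripper fingers at the bottom.

Run:
```python
from h import *; import pickle
c=pickle.load(open('w1.pkl','rb')); im=cv2.imread('pics/w1.png')
cv2.imwrite('pics/w1z.png',cv2.resize(im[160:260,190:390],None,fx=4,fy=4,interpolation=cv2.INTER_CUBIC))
g=cv2.cvtColor(im,cv2.COLOR_BGR2GRAY)
for n,p in dict(fl=(370,196),fr=(218,196),pad=(294,212)).items(): print(n,onz('wrist',p,.15,c).round(4))
```

```text
fl [0.4327 0.0666 0.15  ]
fr [ 0.453  -0.0831  0.15  ]
pad [ 0.4593 -0.006   0.15  ]
```

View pics/w1z.png

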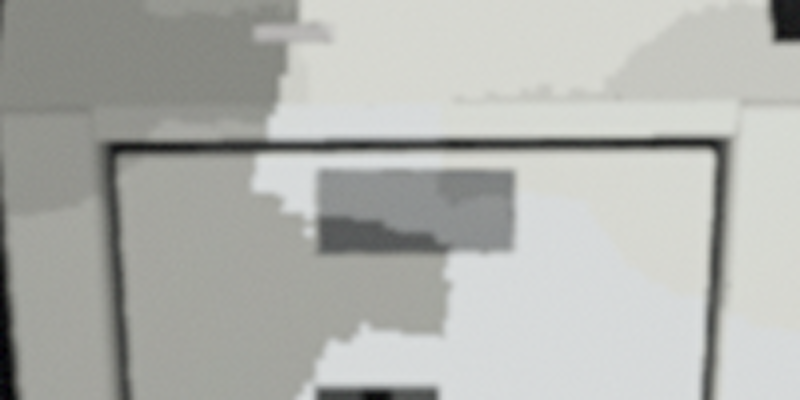

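Request:
step_arm([
  [[0.009,0.005,-0.035],[0,0,0]],
  [[0.009,0.005,-0.035],[0,0,0]],
  [[0.009,0.0045,-0.035],[0,0,0]],
  [[0,0,-0.03],[0,0,0]],
  [[0,0,-0.03],[0,0,0]],
  [[0,0,-0.015],[0,0,0]],
  [[0,0,-0.009],[0,0,0]],
  [[0,0,0],[0,0,0]],
  [[0,0,0],[0,0,0]],
])

```text
clock: 3.4
tcp_pos: [0.46, -0.0064, 0.1631]
ee_rot: [-0.067, 0.998, -0.0, 0.001]
ft_force: [-0.0, -0.3, 0.4]
opening: 0.004
```

Request:
step_arm([
  [[0,0,-0.004],[0,0,0]],
  [[0,0,-0.004],[0,0,0]],
  [[0,0,-0.003],[0,0,0]],
  [[0,0,0],[0,0,0]],
])

```text
clock: 3.8
tcp_pos: [0.4594, -0.0059, 0.151]
ee_rot: [-0.068, 0.998, 0.0, -0.0]
ft_force: [0.2, -0.1, -0.0]
opening: -0.001
```

Request:
step_arm([
  [[0,0,-0.002],[0,0,0]],
  [[0,0,-0.002],[0,0,0]],
  [[0,0,-0.002],[0,0,0]],
  [[0,0,0],[0,0,0]],
])

```text
clock: 4.2
tcp_pos: [0.4597, -0.0059, 0.1452]
ee_rot: [-0.068, 0.998, 0.0, 0.0]
ft_force: [-0.6, 0.6, 1.4]
opening: 0.0
```

Request:
step_arm([
  [[0,0,-0.001],[0,0,0]],
  [[0,0,-0.001],[0,0,0]],
  [[0,0,-0.0005],[0,0,0]],
  [[0,0,0],[0,0,0]],
])

```text
clock: 4.6
tcp_pos: [0.4597, -0.0059, 0.1433]
ee_rot: [-0.068, 0.998, 0.0, 0.0]
ft_force: [-2.3, 0.6, 5.8]
opening: 0.002
```

Request:
step_arm([
  [[0,0,-0.001],[0,0,0]],
  [[0,0,0],[0,0,0]],
])

```text
clock: 4.8
tcp_pos: [0.4598, -0.0059, 0.1428]
ee_rot: [-0.068, 0.998, 0.0, 0.0]
ft_force: [-3.9, 1.3, 10.4]
opening: 0.002
```

Request:
step_arm([
  [[-0.005,0,0.02],[0,0,0]],
  [[-0.02,0,0.04],[0,0,0]],
  [[-0.03,0,0.045],[0,0,0]],
  [[-0.03,0,0.045],[0,0,0]],
  [[-0.02,0,0.045],[0,0,0]],
  [[0,0,0.02],[0,0,0]],
  [[0,0,0],[0,0,0]],
  [[0,0,0],[0,0,0]],
  [[0,0,0],[0,0,0]],
  [[0,0,0],[0,0,0]],
])

```text
clock: 5.8
tcp_pos: [0.3586, -0.0059, 0.3485]
ee_rot: [-0.068, 0.998, 0.0, -0.002]
ft_force: [-0.5, 1.0, 0.5]
opening: -0.004
```

Request:
step_arm([
  [[0,0,0],[0,0,0]],
  [[0,0,0],[0,0,0]],
  [[0,0,0],[0,0,0]],
  [[0,0,0],[0,0,0]],
  [[0,0,0],[0,0,0]],
  [[0,0,0],[0,0,0]],
  [[0,0,0],[0,0,0]],
  [[0,0,0],[0,0,0]],
  [[0,0,0],[0,0,0]],
  [[0,0,0],[0,0,0]],
])

```text
clock: 6.8
tcp_pos: [0.3592, -0.006, 0.35]
ee_rot: [-0.068, 0.998, -0.0, 0.0]
ft_force: [-0.5, 0.4, 0.7]
opening: 0.003
```

Request:
step_arm([
  [[0,0,0],[0,0,0]],
  [[0,0,0],[0,0,0]],
  [[0,0,0],[0,0,0]],
  [[0,0,0],[0,0,0]],
  [[0,0,0],[0,0,0]],
])

```text
clock: 7.3
tcp_pos: [0.3591, -0.006, 0.35]
ee_rot: [-0.068, 0.998, -0.0, -0.0]
ft_force: [0.5, 0.0, 0.2]
opening: -0.0
```

Run:
```python
from h import *
import pickle
c=r.camera_info('wrist'); im=snap('wrist','w2.png'); pickle.dump(c,open('w2.pkl','wb'))
im=snap('side','s2.png'); cv2.imwrite('pics/s2z.png',cv2.resize(im[140:290,150:340,::-1],None,fx=4,fy=4,interpolation=cv2.INTER_CUBIC))
im=snap('top','t2.png'); cv2.imwrite('pics/t2z.png',cv2.resize(im[130:275,195:335,::-1],None,fx=4,fy=4,interpolation=cv2.INTER_CUBIC))
```

```text
(no output)
```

View pics/w2.png

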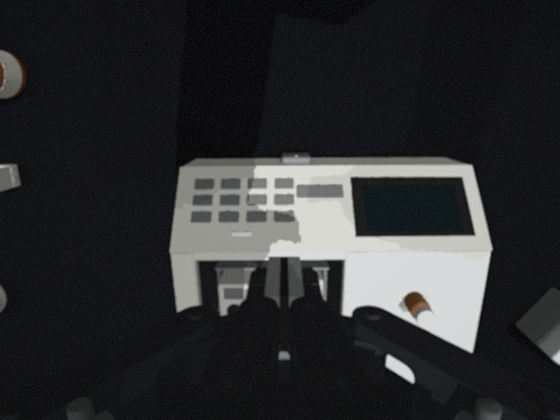

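View pics/s2z.png

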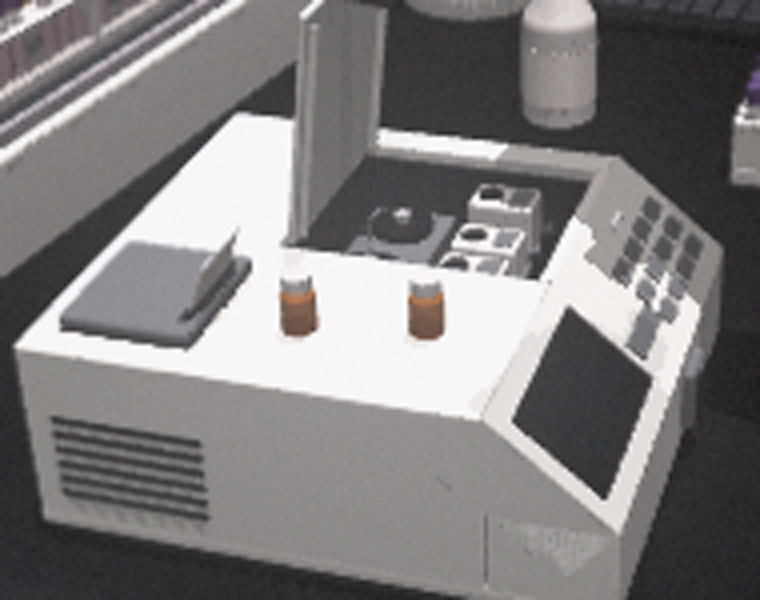

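View pics/t2z.png

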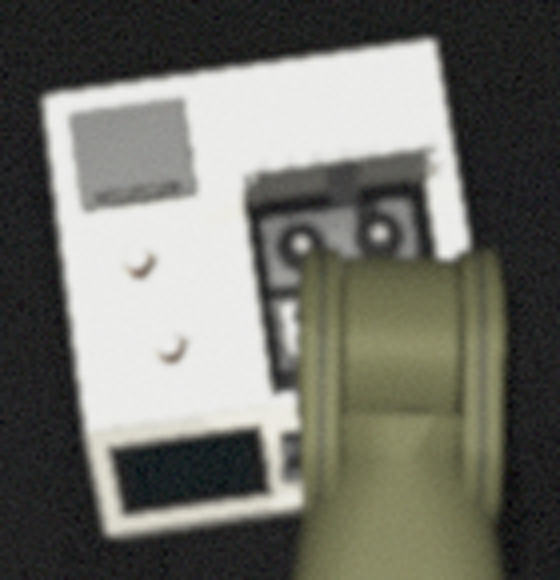

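Run:
```python
from h import *
ey=np.array([-.1365,.9906]);ex=np.array([.9906,.1365]);o=np.array([.526,.002])
c=r.camera_info('side')
for y in(-.042,0,.042):
  for z in(.13,.143):
    for x in (-.0525,-.0065):
      q=[(proj('side',[*(o+x*ex+(y+s*.017)*ey),z],c)[0]-[150,140])*4+1.5 for s in(-1,1)]
      print(y,z,x,np.round(q,0).tolist())
im=cv2.imread('pics/s2.png')[180:215,230:295]; cv2.imwrite('pics/s2zz.png',cv2.resize(im,None,fx=12,fy=12,interpolation=cv2.INTER_CUBIC))
```

```text
-0.042 0.13 -0.0525 [[543.0, 197.0], [530.0, 220.0]]
-0.042 0.13 -0.0065 [[480.0, 190.0], [466.0, 211.0]]
-0.042 0.143 -0.0525 [[543.0, 181.0], [530.0, 203.0]]
-0.042 0.143 -0.0065 [[480.0, 173.0], [466.0, 195.0]]
0 0.13 -0.0525 [[527.0, 225.0], [513.0, 249.0]]
0 0.13 -0.0065 [[462.0, 217.0], [447.0, 240.0]]
0 0.143 -0.0525 [[527.0, 208.0], [513.0, 232.0]]
0 0.143 -0.0065 [[462.0, 200.0], [447.0, 223.0]]
0.042 0.13 -0.0525 [[510.0, 255.0], [495.0, 280.0]]
0.042 0.13 -0.0065 [[444.0, 246.0], [428.0, 270.0]]
0.042 0.143 -0.0525 [[509.0, 237.0], [495.0, 262.0]]
0.042 0.143 -0.0065 [[443.0, 229.0], [427.0, 253.0]]
```

View pics/s2zz.png

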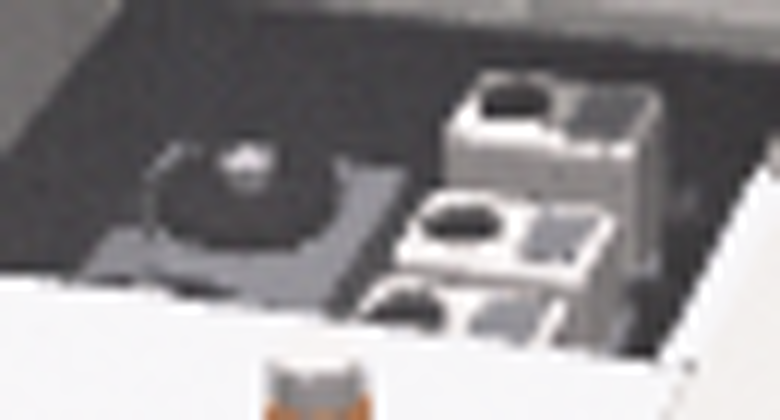

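View pics/s2.png

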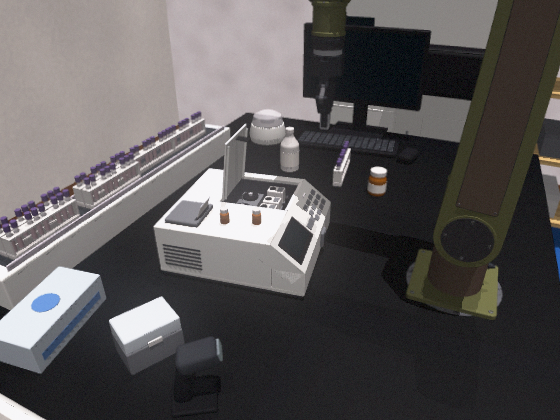

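Run:
```python
from h import *
t=np.array([.359,-.006,.35])
for d in (0,.05,.1,.15,.2,.25,.3): print(d,proj('side',t+[0,0,d]).round(1),proj('side',t+[.04,0,d]).round(1))
```

```text
0 [[323.7 126.9]] [[307.8 124.6]]
0.05 [[324.5 106.4]] [[308.3 104.4]]
0.1 [[325.4  85. ]] [[308.9  83.2]]
0.15 [[326.4  62.7]] [[309.4  61.2]]
0.2 [[327.3  39.4]] [[309.9  38.2]]
0.25 [[328.2  15.1]] [[310.5  14.2]]
0.3 [[329.2 -10.1]] [[311.  -10.6]]
```

Request:
step_arm([
  [[0.035,-0.0095,0],[0,0,0]],
  [[0.035,-0.0095,-0.01],[0,0,0]],
  [[0.035,-0.0095,-0.02],[0,0,0]],
  [[0.035,-0.0095,-0.03],[0,0,0]],
  [[0,0,-0.035],[0,0,0]],
  [[0,0,-0.035],[0,0,0]],
  [[0,0,-0.03],[0,0,0]],
  [[0,0,-0.02],[0,0,0]],
  [[0,0,0],[0,0,0]],
  [[0,0,0],[0,0,0]],
])

```text
clock: 8.45
tcp_pos: [0.4992, -0.044, 0.1703]
ee_rot: [-0.068, 0.998, 0.0, -0.0]
ft_force: [0.6, -0.2, 0.5]
opening: -0.002
```

Request:
step_arm([
  [[0,0,-0.006],[0,0,0]],
  [[0,0,-0.006],[0,0,0]],
  [[0,0,-0.006],[0,0,0]],
  [[0,0,-0.004],[0,0,0]],
  [[0,0,-0.003],[0,0,0]],
  [[0,0,0],[0,0,0]],
])

```text
clock: 9.05
tcp_pos: [0.4988, -0.0439, 0.1446]
ee_rot: [-0.068, 0.998, 0.0, -0.0]
ft_force: [-0.3, -0.3, 0.5]
opening: 0.001
```

Request:
step_arm([
  [[0,0,-0.003],[0,0,0]],
  [[0,0,-0.003],[0,0,0]],
  [[0,0,-0.002],[0,0,0]],
  [[0,0,0],[0,0,0]],
])

```text
clock: 9.45
tcp_pos: [0.4994, -0.044, 0.137]
ee_rot: [-0.068, 0.998, -0.0, 0.0]
ft_force: [0.5, -0.2, -0.2]
opening: -0.003
```

Request:
step_arm([
  [[0,0,-0.002],[0,0,0]],
  [[0,0,-0.002],[0,0,0]],
  [[0,0,-0.002],[0,0,0]],
  [[0,0,0],[0,0,0]],
])

```text
clock: 9.85
tcp_pos: [0.4995, -0.044, 0.1308]
ee_rot: [-0.068, 0.998, -0.0, 0.0]
ft_force: [0.8, -0.1, 0.8]
opening: 0.004
```

Run:
```python
from h import *
s=r.sense(); print(s['ft_force'],s['tcp_pos'])
im=snap('side','s3.png'); cv2.imwrite('pics/s3z.png',cv2.resize(im[165:220,225:310,::-1],None,fx=9,fy=9,interpolation=cv2.INTER_CUBIC))
```

```text
[ 0.81693485 -0.14545576  0.83676138] [ 0.49945353 -0.04398854  0.13082448]
```

View pics/s3z.png

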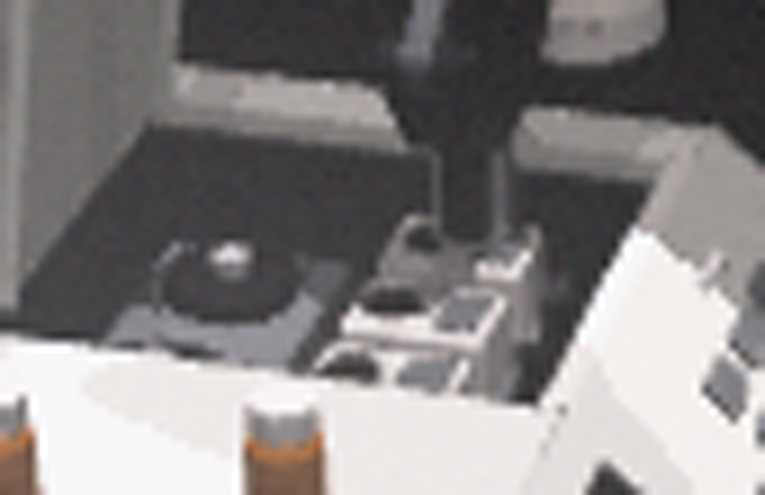

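The far pack has dropped almost level with the other two, so the push is working. I'll continue until it stops.

Request:
step_arm([
  [[0,0,-0.001],[0,0,0]],
  [[0,0,-0.001],[0,0,0]],
  [[0,0,0],[0,0,0]],
])

```text
clock: 10.2
tcp_pos: [0.4995, -0.044, 0.13]
ee_rot: [-0.068, 0.998, -0.0, 0.001]
ft_force: [-2.5, 0.1, 8.5]
opening: -0.004
```

Request:
step_arm([
  [[0,0,-0.001],[0,0,0]],
  [[0,0,0],[0,0,0]],
])

```text
clock: 10.4
tcp_pos: [0.4995, -0.044, 0.1299]
ee_rot: [-0.068, 0.998, -0.0, 0.001]
ft_force: [-3.4, 0.5, 15.8]
opening: -0.001
```

Request:
step_arm([
  [[0,0,0.02],[0,0,0]],
  [[0,0,0.045],[0,0,0]],
  [[0,0,0.045],[0,0,0]],
  [[0,0,0.045],[0,0,0]],
  [[0,0,0.045],[0,0,0]],
  [[0,0,0.035],[0,0,0]],
  [[0,0,0],[0,0,0]],
  [[0,0,0],[0,0,0]],
])

```text
clock: 11.2
tcp_pos: [0.4994, -0.044, 0.363]
ee_rot: [-0.068, 0.998, -0.0, 0.0]
ft_force: [-0.7, -0.5, -0.5]
opening: 0.0
```

Run:
```python
from h import *
s=r.sense(); print(s['tcp_pos'])
im=snap('side','s4.png'); cv2.imwrite('pics/s4z.png',cv2.resize(im[165:220,225:310,::-1],None,fx=9,fy=9,interpolation=cv2.INTER_CUBIC))
```

```text
[ 0.49938568 -0.04398004  0.36299135]
```

View pics/s4z.png

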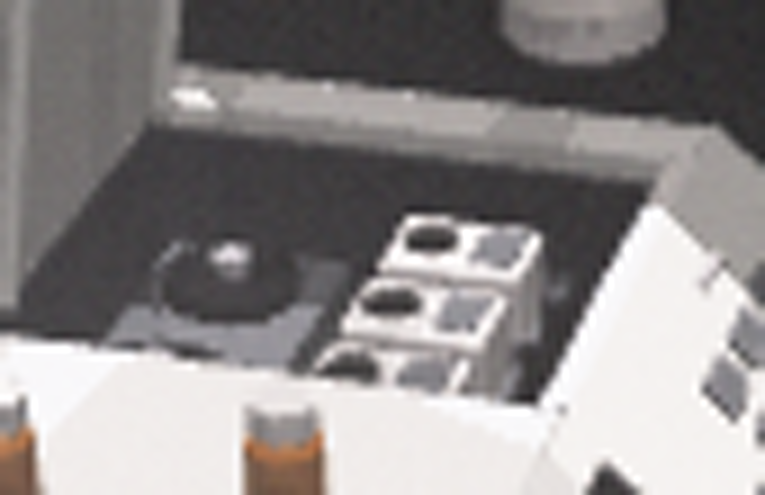

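The three packs are now evenly spaced in the image, with discs at (432,238), (391,300) and (350,362). That means they are level, and it matches the hard stop I felt. Next I go over and behind the cover.

Run:
```python
from h import *
o=np.array([.526,.002]);ex=np.array([.9906,.1365])
def tcp(phi,rho,lead=0):
    x=.0825-rho*np.cos(phi)+.003*np.sin(phi)+.011; z=.147+rho*np.sin(phi)+.003*np.cos(phi)
    return np.array([*(o+x*ex),z])
phis=np.linspace(1.45,0.06,21); rhos=np.interp(phis,[0,1.45],[.156,.138])
P=[tcp(a,b) for a,b in zip(phis,rhos)]
print(P[0],o+.125*ex)
for a,b in zip(P,P[1:]): print((b-a).round(4).tolist())
print(P[-1])
```

```text
[0.60509818 0.01289936 0.2843559 ] [0.649825  0.0190625]
[-0.0096, -0.0013, -0.0004]
[-0.0096, -0.0013, -0.0011]
[-0.0095, -0.0013, -0.0018]
[-0.0094, -0.0013, -0.0025]
[-0.0093, -0.0013, -0.0032]
[-0.0091, -0.0013, -0.0038]
[-0.0089, -0.0012, -0.0045]
[-0.0086, -0.0012, -0.0052]
[-0.0083, -0.0011, -0.0058]
[-0.0079, -0.0011, -0.0064]
[-0.0075, -0.001, -0.007]
[-0.007, -0.001, -0.0075]
[-0.0065, -0.0009, -0.0081]
[-0.006, -0.0008, -0.0085]
[-0.0054, -0.0007, -0.009]
[-0.0048, -0.0007, -0.0094]
[-0.0041, -0.0006, -0.0098]
[-0.0035, -0.0005, -0.0101]
[-0.0028, -0.0004, -0.0104]
[-0.0021, -0.0003, -0.0106]
[ 0.46528028 -0.00636689  0.15930432]
```

Request:
step_arm([
  [[0.03,0.013,0],[0,0,0]],
  [[0.04,0.017,0],[0,0,0]],
  [[0.04,0.017,0],[0,0,0]],
  [[0.04,0.016,0],[0,0,0]],
  [[0,0,0],[0,0,0]],
  [[0,0,0],[0,0,0]],
])

```text
clock: 11.85
tcp_pos: [0.6491, 0.0195, 0.3589]
ee_rot: [-0.069, 0.998, 0.0, -0.003]
ft_force: [-0.3, -0.9, -0.1]
opening: -0.003
```

Run:
```python
from h import *
s=r.sense(); print(s['tcp_pos'],s['q'])
im=snap('side','s5.png')
```

```text
[0.64908896 0.01946114 0.35888455] [ 3.00539535e-02  4.97898554e-01  5.57917911e-01  1.63779297e+00
 -1.63564785e-04 -1.07142951e-01]
```

View pics/s5.png

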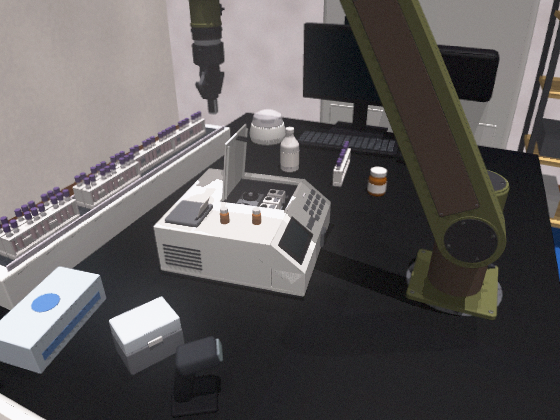

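The tip at (213,112) is above and behind the standing cover (edge at about (243,130)). I'll descend and touch.

Request:
step_arm([
  [[0,0,-0.025],[0,0,0]],
  [[0,0,-0.025],[0,0,0]],
  [[0,0,-0.024],[0,0,0]],
  [[-0.015,-0.002,0],[0,0,0]],
  [[-0.01,-0.0015,0],[0,0,0]],
  [[-0.01,-0.0015,0],[0,0,0]],
  [[-0.008,-0.001,0],[0,0,0]],
  [[0,0,0],[0,0,0]],
])

```text
clock: 12.7
tcp_pos: [0.6046, 0.0124, 0.2901]
ee_rot: [-0.068, 0.998, -0.0, 0.001]
ft_force: [0.9, -0.1, 0.6]
opening: -0.002
```

Request:
step_arm([
  [[-0.0096,-0.0013,-0.0004],[0,0,0]],
  [[-0.0096,-0.0013,-0.0011],[0,0,0]],
  [[-0.0095,-0.0013,-0.0018],[0,0,0]],
  [[-0.0094,-0.0013,-0.0025],[0,0,0]],
  [[-0.0093,-0.0013,-0.0032],[0,0,0]],
])

```text
clock: 13.2
tcp_pos: [0.5585, 0.0065, 0.2799]
ee_rot: [-0.068, 0.998, 0.0, 0.0]
ft_force: [2.6, -0.5, -0.4]
opening: -0.001
```

Run:
```python
from h import *
s=r.sense(); print(s['tcp_pos'],s['ft_force'])
im=snap('side','s6.png'); cv2.imwrite('pics/s6z.png',cv2.resize(im[60:260,150:350,::-1],None,fx=3,fy=3,interpolation=cv2.INTER_CUBIC))
```

```text
[0.55848457 0.00652172 0.2799065 ] [ 2.56130372 -0.54761366 -0.40822646]
```

View pics/s6z.png

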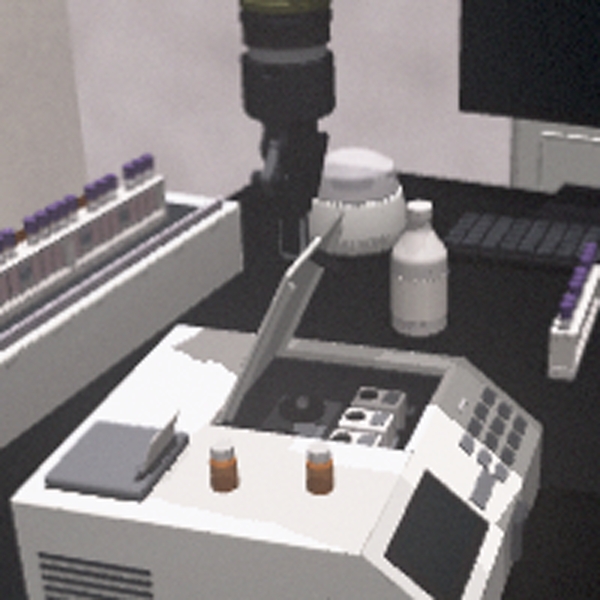

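Request:
step_arm([
  [[-0.0091,-0.0013,-0.0048],[0,0,0]],
  [[-0.0089,-0.0012,-0.0055],[0,0,0]],
  [[-0.0086,-0.0012,-0.006],[0,0,0]],
  [[-0.0083,-0.0011,-0.0066],[0,0,0]],
  [[-0.0079,-0.0011,-0.0072],[0,0,0]],
  [[-0.0075,-0.001,-0.0075],[0,0,0]],
  [[-0.007,-0.001,-0.008],[0,0,0]],
])

```text
clock: 13.95
tcp_pos: [0.5019, -0.0015, 0.2348]
ee_rot: [-0.068, 0.998, -0.0, 0.001]
ft_force: [3.5, 0.0, 0.7]
opening: 0.0
```

Request:
step_arm([
  [[-0.0065,-0.0009,-0.0081],[0,0,0]],
  [[-0.006,-0.0008,-0.0085],[0,0,0]],
  [[-0.0054,-0.0007,-0.009],[0,0,0]],
  [[-0.0048,-0.0007,-0.0094],[0,0,0]],
])

```text
clock: 14.35
tcp_pos: [0.4792, -0.0044, 0.1994]
ee_rot: [-0.068, 0.998, 0.0, 0.001]
ft_force: [3.8, 0.5, 1.9]
opening: -0.001
```

Run:
```python
from h import *
s=r.sense(); print(s['tcp_pos'],s['ft_force'])
im=snap('side','s7.png'); cv2.imwrite('pics/s7z.png',cv2.resize(im[60:260,150:350,::-1],None,fx=3,fy=3,interpolation=cv2.INTER_CUBIC))
```

```text
[ 0.47916673 -0.00442831  0.19941465] [3.82016669 0.54557545 1.87698604]
```

View pics/s7z.png

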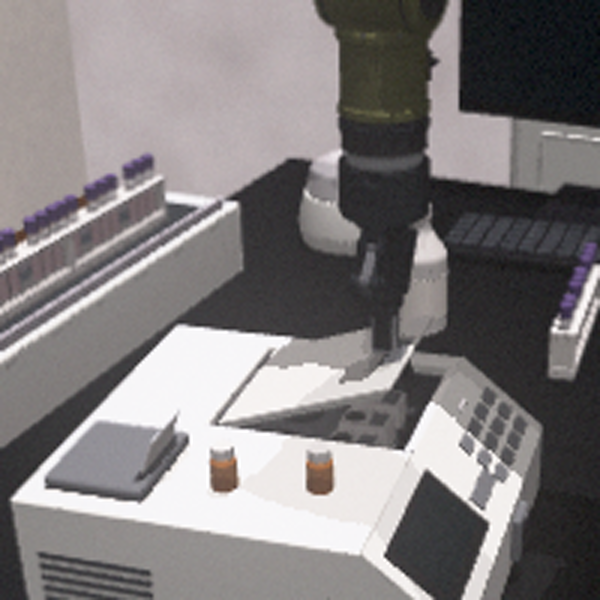

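Request:
step_arm([
  [[-0.0045,-0.0006,-0.0098],[0,0,0]],
  [[-0.0035,-0.0005,-0.0101],[0,0,0]],
  [[-0.003,-0.0004,-0.0104],[0,0,0]],
  [[-0.002,-0.0003,-0.01],[0,0,0]],
  [[-0.001,0,-0.007],[0,0,0]],
  [[0,0,-0.003],[0,0,0]],
  [[0,0,-0.003],[0,0,0]],
  [[0,0,0],[0,0,0]],
])

```text
clock: 15.2
tcp_pos: [0.4636, -0.0064, 0.1455]
ee_rot: [-0.068, 0.998, -0.0, -0.001]
ft_force: [-0.4, -0.9, 1.3]
opening: 0.003
```

Request:
step_arm([
  [[0,0,-0.0015],[0,0,0]],
  [[0,0,-0.001],[0,0,0]],
  [[0,0,-0.001],[0,0,0]],
  [[0,0,0],[0,0,0]],
])

```text
clock: 15.6
tcp_pos: [0.464, -0.0063, 0.1432]
ee_rot: [-0.068, 0.998, -0.0, -0.001]
ft_force: [-4.6, 0.0, 8.8]
opening: 0.002
```

Request:
step_arm([
  [[0,0,-0.001],[0,0,0]],
  [[0,0,0],[0,0,0]],
])

```text
clock: 15.8
tcp_pos: [0.464, -0.0063, 0.1427]
ee_rot: [-0.068, 0.998, -0.0, -0.0]
ft_force: [-6.6, -0.3, 12.6]
opening: -0.003
```

Request:
step_arm([
  [[0,0,0.008],[0,0,0]],
  [[0,0,0.02],[0,0,0]],
  [[-0.02,0,0.04],[0,0,0]],
  [[-0.04,0,0.045],[0,0,0]],
  [[-0.04,0,0.045],[0,0,0]],
  [[-0.03,0,0.04],[0,0,0]],
  [[0,-0.04,0],[0,0,0]],
  [[0,-0.05,0],[0,0,0]],
  [[0,-0.05,0],[0,0,0]],
  [[0,-0.04,0],[0,0,0]],
])

```text
clock: 16.8
tcp_pos: [0.3486, -0.1886, 0.3249]
ee_rot: [-0.068, 0.998, -0.001, 0.001]
ft_force: [0.8, 0.8, -0.4]
opening: -0.003
```

Request:
step_arm([
  [[0,-0.04,0],[0,0,0]],
  [[0,0,0],[0,0,0]],
  [[0,0,0],[0,0,0]],
  [[0,0,0],[0,0,0]],
  [[0,0,0],[0,0,0]],
  [[0,0,0],[0,0,0]],
  [[0,0,0],[0,0,0]],
  [[0,0,0],[0,0,0]],
  [[0,0,0],[0,0,0]],
  [[0,0,0],[0,0,0]],
])

```text
clock: 17.8
tcp_pos: [0.3484, -0.2262, 0.3244]
ee_rot: [-0.068, 0.998, -0.0, 0.0]
ft_force: [0.1, -0.3, -0.1]
opening: -0.003
```

Run:
```python
from h import *
s=r.sense(); print(s['tcp_pos'],s['ft_force'],s['clock'])
im=snap('side','s8.png'); im2=snap('top','t8.png')
a=cv2.resize(im[160:300,150:340,::-1],(570,420)); b=cv2.imread('pics/side0.png')[160:300,150:340]; b=cv2.resize(b,(570,420))
cv2.imwrite('pics/s8z.png',a); print('side diff',np.abs(a.astype(int)-b).mean(2).max(), (np.abs(a.astype(int)-b).mean(2)>60).sum())
cv2.imwrite('pics/t8z.png',cv2.resize(im2[130:275,195:335,::-1],None,fx=4,fy=4,interpolation=cv2.INTER_CUBIC))
```

```text
[ 0.34837337 -0.22618438  0.32437677] [ 0.05364942 -0.34522115 -0.08898737] 17.8
side diff 112.33333333333333 133
```

View pics/s8z.png

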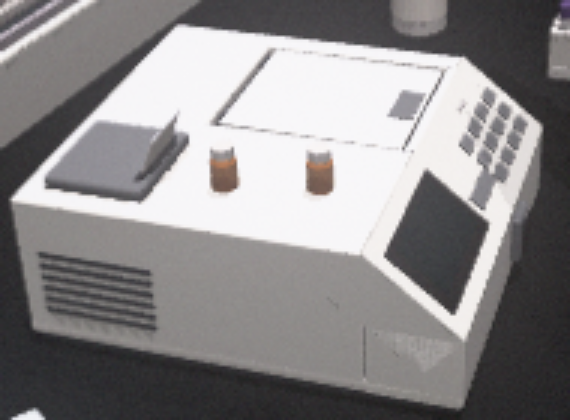

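View pics/t8z.png

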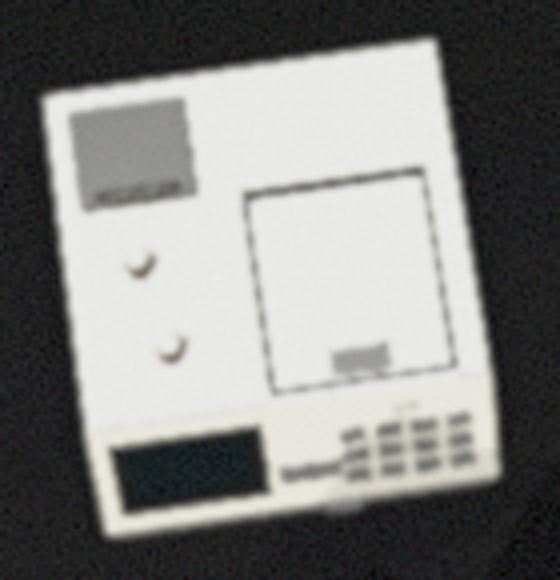

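The cover is shut and flush, and it stayed so for over 1.5 s after release. The vials haven't moved, at (140,264) and (172,349) as before. I'll hand the job in.

```bash
python3 -c "
from cell import r
print(r.sign_off())"
```

```text
the job is handed in; nothing more can be done
None
```

The job is done and handed in at about 18 s of the 58 s allowed. The raised pack is seated, and the cover is latched shut.

- **Opening:** I pressed the thumb pad to its stop at 10 N and backed away, and the cover opened by itself.
- **Pack:** The raised one was the pack on the -y side, about 9 mm proud. I pushed it straight down until it stopped dead with the fingertip at 0.130 m and about 16 N. A side picture then showed all three tops level.
- **Closing:** I pushed the cover over from behind and pressed its front to the stop at about 13 N, then let go.

**Last checks:** About 2 s after release, the top and side pictures showed the cover flush and still shut. The vials, printer and analyser were where they started, and the wrist force was back to about zero.

**Disagreements:**
- The side camera placed points about 8 mm away from where the top and wrist cameras did. I used the top/wrist positions, and the contact heights agreed with them.
- The force reading stayed near zero while the pack was still sliding down. I relied on the picture and the hard stop at home instead.

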